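# Free the slide that stands on its notched end and present its label

### The arm

A 7-joint arm with a two-finger parallel gripper is mounted at the origin on a cart in front of the work surface, level with it; the furniture and walls round the work are solid. World frame = base frame: x ahead of the robot, y to its left, z up, the work surface at z = 0. Lengths are in mm, angles in rad, forces in N, time in s.
With the tool pointing down it reaches from about 350 to 900 mm from the base axis. Payload 19.9 kg.
Tool frame: the origin (TCP) lies midway between the tips of the shut fingers; the grasp point (between the pads) lies 19 mm behind it; z points along the fingers, y is the line along which they close (so a half turn about z gives the same grasp; the last joint's range is limited). The gripper opens to 94 mm and grips with 3 to 60 N. Pads are 16 mm wide; open, the fingers measure 119 mm over their backs; the gripper's body (75 mm by 177 mm) begins 78 mm behind the grasp point.
Start: joints at [1.272, 0.417, -0.01, 1.614, 0.005, 1.111, -0.053], TCP at [159.34, -604.326, 205.425] pointing down, gripper open.
Joint ranges: [-2.81, 2.81], [-0.39, 2.02], [-1.27, 1.25], [0.06, 2.57], [-1.19, 4.33], [0.19, 2], [-2.82, 2.82]. Speed limits (rad/s): [1.89, 1.89, 2.39, 2.39, 3.01, 3.01, 3.01].

### API

Orientations are given as a unit quaternion [w, x, y, z].
In Python, from plant import telemetry, eyes, ticket gives the robot as it stands. The module is installed in compiled form; this text tells all that it offers.
- The arm moves only by the tool move_arm, never from a script. Its argument "steps" is a list of rows, each an object of numbers: "dx", "dy", "dz": the shift along the tool's x, y, z in units of 0.04 m (1.0 is 0.04 m); "ax", "ay", "az": the turn, a rotation vector about the tool's x, y, z in units of 4 degrees (1.0 is 4 degrees). In form: [{"dx": .., "dy": .., "dz": .., "ax": .., "ay": .., "az": ..}, ...]. A call has 1 to 12 rows; each row shifts and turns the commanded pose from where the row before left it, along the tool's axes as they then stand; what a row does not reach is not made up. A row lasts 1/10 s, in which the tool goes at most 50 mm and 8.59 degrees, less where a joint would pass 70% of its speed; a pose out of reach is approached as far as the arm can. A call with a number of a shift or a turn outside -1 to 1 is refused whole. A call with a gripper value outside its range is refused whole. "claw" is the opening, from -1 (shut) to 1 (fully open), so that 0 is half open, set as the call begins (left out, the last holds). The fingers move at their own pace and stop on an object; "grip_force" is the grip in N (left out, the last holds). Time passes only in rows, so rows that do not move let the fingers close. It gives the time, the measured TCP pose, the force, the opening and the grip force at its end, in the units of the state.
- telemetry.get_obs(): the state, without advancing time (a new reading comes with each control period).
- eyes.read_camera(name): name is "scene" or "top" or "wrist"; returns (picture, depth): 400x640x3 uint8, blue, green, red; 400x640 float32, mm along the optical axis (not along the pixel's ray), 0 where there is no reading.
- eyes.camera_model(name): a dict with "fx", "fy", "cx", "cy" (pixels), "k1" (the pictures are not rectified: a ray, as slopes to the right and down, at radius r is drawn at 1 + k1 r^2 times it, then the intrinsics apply), "xyz" and "attitude" of the camera in the world. Camera axes: x right, y down, z forward; pixel columns grow to the right and rows downward; lengths in mm; the calibration is good to about 2 mm. A picture is of the moment at which its call begins: read the wrist's pose just before it. camera_model takes no time and is no camera call; for the wrist camera it gives the pose at the moment of the call.
- ticket.sign_off(): hands the job in; it is judged then, once.
The state is a dict: "time_s": time; "q": joint angles; "qd": joint speeds; "joint_torque": joint torques, N m; "tcp_pos": TCP position; "tcp_rot": TCP orientation; "force": force on the tool from outside, world axes, zero at the start; "moment": the same for the moment, N m; "finger_gap": finger opening in mm; "gripper_force": force on a finger pad.
Only numpy, scipy, OpenCV 4.12 (cv2) and the standard library are available. Lean on these libraries where they do the work, as an engineer would, in place of code of your own. Each camera call takes 0.05 s, during which the arm holds its last target. There are 200 camera calls.

### The job

Two glass slides stand upright in stands, each held down by a red keeper arm with a black knob. Find the slide that stands on its frosted end (the small corner notch is at the bottom), turn its knob counterclockwise until the keeper arm is well aside, lift the slide out with the fingers on its clear part, off the frosted end, and hold it up label face up, level or tilted no more than about 30 degrees, at least 20 cm above the cabinet top. Finish while still holding it there; leave the other slide with its keeper and the things around alone.

Things in the scene. Friction and masses are not known exactly. Their poses are not given: they have to be found in the camera images.
- slide_a: the slide to present: greenish glass, 75 x 40 x 6 mm, about 45 g, upright on its frosted end in stand_a's slot, 12 mm deep. Origin: middle of the lower (frosted) end; z along its length (clear end at 75 mm), y across its width (edges +-20 mm), x out of the label face (faces +-3 mm). White frosting on that face only, z 0 to 23 mm; 9 mm square corner notch at y = -20 mm, z = 0. Label up: x points up
- slide_a_label (a point): middle of the white frosted label (two blue marks) on slide_a: on its label face, 12 mm from the frosted end. With the label face towards you and the frosted end down, the notch is at your lower left
- slide_b: the slide to leave alone: the same, but standing on its clear end in stand_b, frosted notched end up. Origin: middle of its lower end; z up, x out of the label face
- stand_a: fixed stand of slide_a. Origin on the cabinet top below the slot; x square to the slide's faces (slide_a's label faces +x), y along the slot, z up. Base plate x -68 to 32, y +-30, 10 mm high. Slot block 25 mm (x) by 20 mm (y), slot floor at z = 20, rim at 32 mm, gap 6.8 mm, both ends open, so the slide's lower corners show. Post (radius 7 mm) at x = -48 mm carries the keeper, total height 130 mm
- stand_b: fixed stand of slide_b, same form, size and axes as stand_a; slide_b's label faces its +x
- keeper_a (a joint): stand_a's red keeper arm, 58 mm long, 9 wide, turning about the post under its black knob. At 0 rad it points along stand_a's +x over the slide's top edge (2 mm above it), so the slide cannot be lifted; starts at 0 to 0.12. Grows counterclockwise seen from above; stop at 1.6, square and clear of the slide. Light friction (0.04 N m); stays where left
- keeper_a_grip (a point): point on keeper_a's vertical turning axis inside its black bar knob, 118 mm above the cabinet top. The bar is 32 mm long (in line with the arm), 11 mm thick, from 105 to 130 mm above the cabinet top; the red arm's top is at 103 mm
- keeper_b (a joint): keeper of stand_b, like keeper_a (rad, 0 over slide_b); leave it closed
- specimen: black mounted metal specimen, a disc of 30 mm diameter, 16 mm high, lying on the cabinet; bystander. Origin under its middle
- etchant_bottle: brown dropper bottle, 40 mm diameter, 104 mm high; bystander. Origin under its middle
- v_block: black V-block, 68x50x52 mm; bystander. Origin under its middle

How it is judged (in metres and radians):
On the way, in this order (a step that is already met when the one before it is completed fails the run):
1. slide_a's keeper is turned well aside (1.0 rad or more) while the slide still stands in its slot (value of joint keeper_a above 1 rad and distance between slide_a and stand_a below 0.03 m), for 0.2 s.
2. slide_a is lifted clear of its stand (height (world z) of slide_a above 0.06 m and contact force between the fingers and slide_a above 0.5 N), for 0.2 s.
At the end, for the whole second after the job is handed in: The fingers hold slide_a at rest, label face up within 0.65 rad of level, frosted end at height 0.18 m or more, grasp point over 18 mm from the label's middle; keeper_a beyond 1.0 rad; slide_b upright in its slot, keeper_b below 0.3 rad (contact force between the fingers and slide_a above 0.5 N and angle between slide_a's own x axis and vertical below 0.65 rad and height (world z) of each of slide_a_label, slide_a above 0.18 m and distance between the grasp point and slide_a_label above 0.018 m and linear speed of slide_a below 0.04 m/s and value of joint keeper_a above 1 rad and distance between slide_b and stand_b below 0.025 m and angle between slide_b's own z axis and vertical below 0.15 rad and value of joint keeper_b below 0.3 rad); the arm keeps its last pose, push and grip.
It fails at once if the other slide or its keeper is disturbed (distance of slide_b from where it was at the start of the episode above 0.015 m or value of joint keeper_b above 0.35 rad).
It fails at once if a bystander (black specimen, brown bottle, V-block) is moved by more than 20 mm (distance of any of specimen, etchant_bottle, v_block from where it was at the start of the episode above 0.02 m).
It also fails if it takes over 51 s, if anything falls off the work surface, if the arm or the gripper's body presses on something with over 40 N, if the wrist force passes 120 N, or if a joint passes its speed limit or range.

## Working session

There is one attempt and no reset: what is moved stays moved. The work goes in short steps, Python scripts to look and compute and a tool call to move; the robot and the scene stay as the last step left them, time stands still between calls to the robot, and variables do not carry over. Pictures are saved under pics/ and viewed, at most 10 in all, crops included, and the job is handed in when it is done.

Besides the shell and the picture viewer there is one more tool, called after "Emit:" as name([rows], argument=value, ...), one row to a line, values as JSON. move_arm: Moves the arm, as the interface text tells. Its arguments: {"type":"object","properties":{"steps":{"type":"array"},"claw":{"type":"number"},"grip_force":{"type":"number"}},"required":["steps"]}

```bash
mkdir -p pics; cat > h.py <<'E'
import numpy as np,cv2
from scipy.spatial.transform import Rotation as R
from plant import telemetry,eyes,ticket
def rot(q): return R.from_quat([q[1],q[2],q[3],q[0]])
def cam(n):
    m=eyes.camera_model(n); im,d=eyes.read_camera(n); return m,im,d
def slopes(m,u,v):
    a=np.array([(u-m['cx'])/m['fx'],(v-m['cy'])/m['fy']]); s=a.copy()
    for _ in range(20): s=a/(1+m['k1']*(s@s))
    return s
def p3(m,u,v,dep):
    s=slopes(m,u,v); return np.array(m['xyz'])+rot(m['attitude']).apply([s[0]*dep,s[1]*dep,dep])
def atz(m,u,v,z):
    s=slopes(m,u,v); r=rot(m['attitude']).apply([s[0],s[1],1]); c=np.array(m['xyz']); return c+r*(z-c[2])/r[2]
def cloud(m,d):
    v,u=np.mgrid[0:400,0:640]; a=np.stack([(u-m['cx'])/m['fx'],(v-m['cy'])/m['fy']],-1); s=a.copy()
    for _ in range(20): s=a/(1+m['k1']*(s**2).sum(-1,keepdims=True))
    P=np.concatenate([s,np.ones((400,640,1))],-1)*d[...,None]
    return rot(m['attitude']).apply(P.reshape(-1,3)).reshape(400,640,3)+np.array(m['xyz'])
E
python3 - <<'E'
from h import *
for n in ("scene","top"):
    m,im,d=cam(n); print(n,m); cv2.imwrite(f"pics/{n}0.png",im); np.savez(f"{n}0.npz",im=im,d=d)
o=telemetry.get_obs(); print(o)
E
```

```text
scene {'fx': 517.2496089164409, 'fy': 517.2496089164409, 'cx': 314.4632393320052, 'cy': 195.54721153863133, 'k1': -0.026540616083723403, 'xyz': array([238.47213277, 294.88318901, 722.4778257 ]), 'attitude': array([ 0.1173553 , -0.26637736,  0.8886052 , -0.35447373])}
top {'fx': 396.1145420357988, 'fy': 396.1145420357988, 'cx': 315.50591692429015, 'cy': 205.46999714343315, 'k1': -0.07233450370710554, 'xyz': array([ 475.80516371, -178.24585293,  924.55560237]), 'attitude': array([ 0.0384929 , -0.70153275,  0.70890299, -0.06185993])}
{'time_s': 0.1, 'q': array([ 1.27152303,  0.4179136 , -0.01030874,  1.61410484,  0.00470235,
        1.11067472, -0.05298972]), 'qd': array([ 0.00180913, -0.00021087,  0.00074695, -0.00098161,  0.00197393,
       -0.00056884,  0.00105338]), 'joint_torque': array([ 1.25733142e-03, -8.52575827e+01,  6.40532076e-01, -4.26696610e+01,
       -4.87619836e-02,  1.63571443e-02,  9.00933105e-05]), 'tcp_pos': array([ 159.23842226, -604.03353012,  204.8920776 ]), 'tcp_rot': array([-5.26877955e-04,  9.91703887e-01,  1.28542249e-01, -1.10763504e-04]), 'force': array([-0.15268897,  0.38719229, -0.66312676]), 'moment': array([ 0.00305231, -0.00454759, -0.00046134]), 'gripper_force': 0.0, 'finger_gap': 94.24938276767843}
```

View pics/scene0.png

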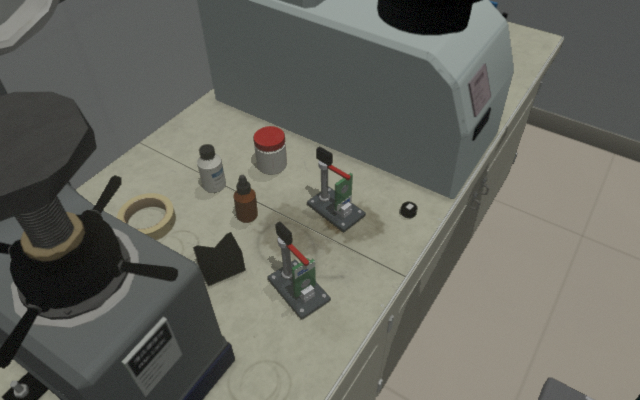

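View pics/top0.png

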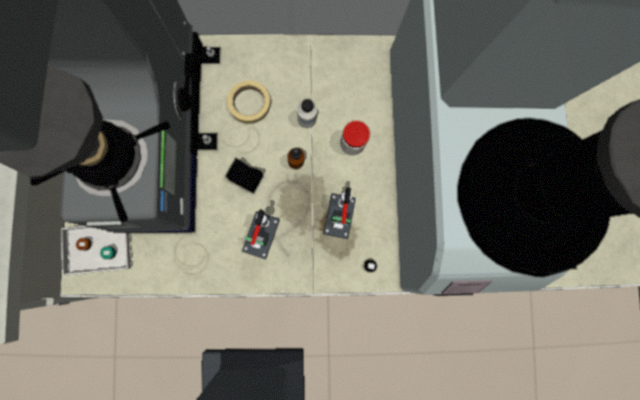

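The scene view shows two stands: one near (298,280), the other near (337,205). I'll zoom in to tell them apart, and fit both poses.

```bash
python3 - <<'E'
from h import *
im=np.load("scene0.npz")['im']
c=np.hstack([cv2.resize(im[215:320,250:345],(380,420),interpolation=cv2.INTER_CUBIC),cv2.resize(im[140:245,290:385],(380,420),interpolation=cv2.INTER_CUBIC)])
cv2.imwrite("pics/crop1.png",c)
z=np.load("top0.npz"); m=eyes.camera_model("top")
hsv=cv2.cvtColor(z['im'],cv2.COLOR_BGR2HSV)
P=cloud(m,z['d'])
for nm,(u0,u1,v0,v1) in {"L":(235,290,200,265),"R":(318,362,175,245)}.items():
    s=hsv[v0:v1,u0:u1]; p=P[v0:v1,u0:u1]
    red=((s[...,0]<10)|(s[...,0]>170))&(s[...,1]>130)&(s[...,2]>60)
    vv,uu=np.nonzero(red); g=np.array([atz(m,u+u0,v+v0,103) for u,v in zip(uu,vv)])
    c=g.mean(0); w=np.linalg.svd(g-c)[2][0]; t=(g-c)@w
    print(nm,"red",len(g),c,w,np.degrees(np.arctan2(w[1],w[0])),t.min(),t.max(),"depth z",np.median(p[red][:,2]))
    k=(p[...,2]>112)&(p[...,2]<140)
    print("knob",k.sum(),np.median(p[k],0),p[k].min(0),p[k].max(0))
    b=(p[...,2]>6)&(p[...,2]<14); vv,uu=np.nonzero(b)
    q=p[b][:,:2].astype(np.float32); print("base",b.sum(),cv2.minAreaRect(q))
    k=(p[...,2]>70); print("tall", p[k].min(0),p[k].max(0))
for nm,u,v in (("bottle",297,157),("vblock",245,175),("spec",370,265)): print(nm,P[v,u])
E
```

```text
L red 93 [535.95760141 -81.01636594 103.        ] [-0.94453832  0.32840123 -0.        ] 160.82823437087723 -20.006130357506116 21.700108335703412 depth z 102.07258246237916
knob 99 [567.05775522 -92.1762861  128.23747099] [ 552.09088377 -100.12391943  112.1583303 ] [583.78549261 -82.86695509 132.61614696]
base 757 ((539.5370483398438, -80.97398376464844), (60.16172790527344, 99.74945831298828), 71.08212280273438)
tall [ 475.80516371 -178.24585293   74.69571683] [583.78549261 -55.93131724 924.55560237]
R red 92 [ 577.10539652 -266.23343074  103.        ] [-0.98943193  0.14499813 -0.        ] 171.66282916512486 -21.5048264529205 21.578110837460745 depth z 101.84236093530018
knob 93 [ 610.9260417  -270.07609215  128.107772  ] [ 596.24475901 -276.71537724  113.00129527] [ 627.61157176 -264.3124522   131.39547552]
base 726 ((582.80810546875, -264.7861022949219), (59.915096282958984, 99.82494354248047), 77.54021453857422)
tall [ 475.80516371 -281.72443191   72.11266488] [ 627.61157176 -178.24585293  924.55560237]
bottle [ 703.75201906 -167.7983547    81.55191367]
vblock [675.71186323 -47.34359282  30.22297301]
spec [ 467.15164653 -331.78900353   17.74777512]
```

View pics/crop1.png

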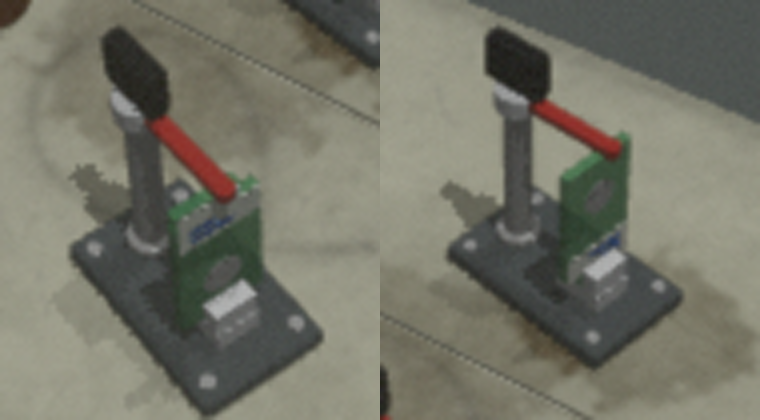

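Left crop is stand_b: the label is at the top and it sits at y≈-81. Right crop is slide_a: blue marks and white at the bottom, stand at about (565,-261) with yaw 167.5°. Next I check clearances and work out the first move.

```bash
python3 - <<'E'
from h import *
for n in("top","scene"):
    z=np.load(n+"0.npz"); m=eyes.camera_model(n); P=cloud(m,z['d'])[z['d']>0]
    for x0 in range(200,800,100):
        k=(P[:,0]>x0)&(P[:,0]<x0+100)&(P[:,2]>60)&(P[:,2]<600)&(P[:,1]<-300)
        if k.sum()>3: print(n,x0,k.sum(),"ymax",np.percentile(P[k,1],98),"zmax",P[k,2].max())
    k=(P[:,2]>60)&(P[:,0]>640)&(P[:,0]<760)&(P[:,1]>-330)&(P[:,1]<-100); print("jar",P[k].min(0),P[k].max(0))
o=telemetry.get_obs(); T=rot(o['tcp_rot']); m=eyes.camera_model("wrist")
print("wristcam in tool",T.inv().apply(np.array(m['xyz'])-o['tcp_pos']))
for tgt in ([350,-330,205],[611,-270.5,205]): print(tgt,T.inv().apply(np.array(tgt)-o['tcp_pos'])/40)
print(T.as_matrix().round(3))
E
```

```text
top 400 8429 ymax -399.362740872998 zmax 388.7463940629842
top 500 18065 ymax -399.5984645066724 zmax 596.0517646669623
top 600 8899 ymax -399.45935218378054 zmax 595.7057068843194
top 700 22102 ymax -399.42477134063313 zmax 599.9739056388484
jar [ 697.94461993 -329.02760075   60.09312951] [ 759.95233604 -147.3767873   104.53269267]
scene 400 12278 ymax -398.24540848720096 zmax 366.67687091537323
scene 500 8631 ymax -397.7293756802757 zmax 367.1419199657558
scene 600 6629 ymax -397.5873977479752 zmax 328.15346244915105
scene 700 5534 ymax -309.84185046715777 zmax 308.3907994198459
jar [ 694.78345161 -329.81084494   60.02646871] [ 759.99303577 -144.78830419  104.69944819]
wristcam in tool [  79.35486764   -0.45548599 -178.88154439]
[350, -330, 205] [ 6.35807400e+00 -5.40856891e+00  2.57239769e-03]
[611, -270.5, 205] [ 1.30466881e+01 -5.18335278e+00  1.76720104e-03]
[[ 0.967  0.255 -0.   ]
 [ 0.255 -0.967  0.001]
 [-0.    -0.001 -1.   ]]
```

Emit:
move_arm([
  {"dx":0.55,"dy":-0.65},
  {"dx":0.55,"dy":-0.65},
  {"dx":0.55,"dy":-0.65},
  {"dx":0.55,"dy":-0.65},
  {"dx":0.55,"dy":-0.65},
  {"dx":0.55,"dy":-0.65},
  {"dx":0.55,"dy":-0.65},
  {"dx":0.55,"dy":-0.65},
  {"dx":0.55,"dy":-0.65},
  {"dx":0.55,"dy":-0.65},
  {"dx":0.55,"dy":-0.65},
], claw=1)

```text
schema error: expected keys dx, dy, dz, ax, ay, az
```

```bash
cat >> h.py <<'E'
def go(tgt,zdir=None,xdir=None):
    """print tool-frame shift (units) and turn (units) to target"""
    o=telemetry.get_obs(); T=rot(o['tcp_rot'])
    print("t",o['time_s'],"q",o['q'].round(3),"tcp",o['tcp_pos'].round(1),"F",o['force'].round(1),"gap",o['finger_gap'])
    if tgt is not None: print("shift",(T.inv().apply(np.array(tgt)-o['tcp_pos'])/40).round(3))
    if zdir is not None:
        z=np.array(zdir,float);z/=np.linalg.norm(z); x=np.array(xdir,float); x-=z*(x@z); x/=np.linalg.norm(x)
        G=R.from_matrix(np.stack([x,np.cross(z,x),z],1)); print("turn",(np.degrees((T.inv()*G).as_rotvec())/4).round(3))
def d(a): a=np.radians(a); return np.array([np.cos(a),np.sin(a),0])
E
python3 - <<'E'
from h import *
go([611,-270.5,205],[0,0,-1],d(171.7-180))
E
```

```text
t 0.1 q [ 1.272  0.418 -0.01   1.614  0.005  1.111 -0.053] tcp [ 159.2 -604.   204.9] F [-0.2  0.4 -0.7] gap 94.24938276767843
shift [ 1.3047e+01 -5.1830e+00  2.0000e-03]
turn [-1.500e-02  4.000e-03  5.768e+00]
```

All six keys are needed.

Emit:
move_arm([
  {"dx":0.55,"dy":-0.65,"dz":0,"ax":0,"ay":0,"az":0},
  {"dx":0.55,"dy":-0.65,"dz":0,"ax":0,"ay":0,"az":0},
  {"dx":0.55,"dy":-0.65,"dz":0,"ax":0,"ay":0,"az":0},
  {"dx":0.55,"dy":-0.65,"dz":0,"ax":0,"ay":0,"az":0},
  {"dx":0.55,"dy":-0.65,"dz":0,"ax":0,"ay":0,"az":0},
  {"dx":0.55,"dy":-0.65,"dz":0,"ax":0,"ay":0,"az":0},
  {"dx":0.55,"dy":-0.65,"dz":0,"ax":0,"ay":0,"az":0},
  {"dx":0.55,"dy":-0.65,"dz":0,"ax":0,"ay":0,"az":0},
  {"dx":0.55,"dy":-0.65,"dz":0,"ax":0,"ay":0,"az":0},
  {"dx":0.55,"dy":-0.65,"dz":0,"ax":0,"ay":0,"az":0},
], claw=1)

```text
time_s: 1.1
tcp_pos: [306.0, -295.4, 205.3]
tcp_rot: [-0.0, 0.992, 0.129, -0.0]
force: [0.8, -0.4, 0.1]
finger_gap: 94.0
gripper_force: 0.0
```

```bash
python3 - <<'E'
from h import *
go([611,-270.5,205],[0,0,-1],d(171.7-180))
E
```

```text
t 1.1 q [ 0.906  0.061 -0.218  2.074  0.016  1.008 -0.633] tcp [ 306.  -295.4  205.3] F [ 0.8 -0.4  0.1] gap 93.96802350209448
shift [7.531e+00 1.341e+00 7.000e-03]
turn [-1.000e-03  4.000e-03  5.767e+00]
```

Emit:
move_arm([
  {"dx":0.94,"dy":0.165,"dz":0,"ax":0,"ay":0,"az":0},
  {"dx":0.94,"dy":0.165,"dz":0,"ax":0,"ay":0,"az":0},
  {"dx":0.94,"dy":0.165,"dz":0,"ax":0,"ay":0,"az":0},
  {"dx":0.94,"dy":0.165,"dz":0,"ax":0,"ay":0,"az":0},
  {"dx":0.94,"dy":0.165,"dz":0,"ax":0,"ay":0,"az":0},
  {"dx":0.94,"dy":0.165,"dz":0,"ax":0,"ay":0,"az":0},
  {"dx":0,"dy":0,"dz":0,"ax":0,"ay":0,"az":0.96},
  {"dx":0,"dy":0,"dz":0,"ax":0,"ay":0,"az":0.96},
  {"dx":0,"dy":0,"dz":0,"ax":0,"ay":0,"az":0.96},
  {"dx":0,"dy":0,"dz":0,"ax":0,"ay":0,"az":0.96},
  {"dx":0,"dy":0,"dz":0,"ax":0,"ay":0,"az":0.96},
  {"dx":0,"dy":0,"dz":0,"ax":0,"ay":0,"az":0.96},
])

```text
time_s: 2.3
tcp_pos: [533.8, -277.5, 205.1]
tcp_rot: [-0.0, 0.997, -0.073, -0.0]
force: [0.1, -0.0, -0.2]
finger_gap: 94.0
gripper_force: 0.0
```

```bash
python3 - <<'E'
from h import *
m,im,dp=cam("wrist"); cv2.imwrite("pics/w1.png",im); P=cloud(m,dp); np.savez("w1.npz",im=im,P=P)
go([611,-270.5,205],[0,0,-1],d(171.7-180))
ok=(dp>0)&(P[...,0]>480)&(P[...,0]<660)&(P[...,1]>-350)&(P[...,1]<-200)
k=ok&(P[...,2]>125)&(P[...,2]<136); print("knob top",k.sum(), cv2.minAreaRect(P[k][:,:2].astype(np.float32)) if k.sum() else 0)
b=ok&(P[...,2]>6)&(P[...,2]<14); print("base",cv2.minAreaRect(P[b][:,:2].astype(np.float32)))
E
```

```text
t 2.35 q [ 0.604  0.386 -0.227  1.668  0.095  1.099 -1.372] tcp [ 533.8 -277.5  205.1] F [ 0.8 -0.3 -0.4] gap 94.23357254110664
shift [ 1.881e+00 -4.640e-01  1.000e-03]
turn [-0.004  0.01  -0.094]
knob top 477 ((611.663818359375, -270.9129943847656), (10.659273147583008, 31.17685317993164), 80.89791870117188)
base ((582.0413818359375, -264.4273681640625), (60.19023132324219, 100.28278350830078), 77.6346664428711)
```

View pics/w1.png

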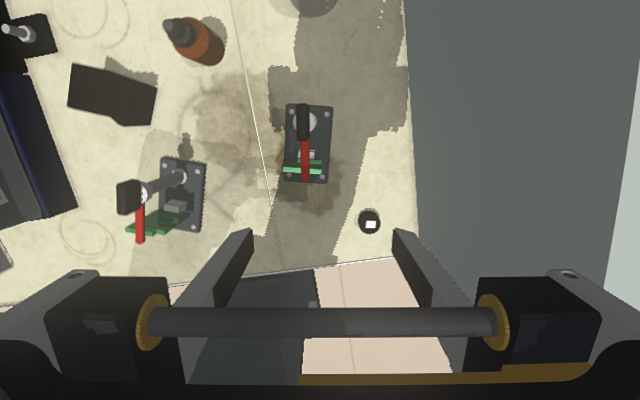

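Knob and base from the wrist view (stand_a at pixel (307,145)) agree with the top view: axis (611.5,-270.9). I'll move over it and descend.

Emit:
move_arm([
  {"dx":0.63,"dy":-0.15,"dz":0,"ax":0,"ay":0,"az":0.1},
  {"dx":0.63,"dy":-0.15,"dz":0,"ax":0,"ay":0,"az":0},
  {"dx":0.63,"dy":-0.15,"dz":0,"ax":0,"ay":0,"az":0},
  {"dx":0,"dy":0,"dz":0.5,"ax":0,"ay":0,"az":0},
  {"dx":0,"dy":0,"dz":0.5,"ax":0,"ay":0,"az":0},
  {"dx":0,"dy":0,"dz":0.5,"ax":0,"ay":0,"az":0},
  {"dx":0,"dy":0,"dz":0.5,"ax":0,"ay":0,"az":0},
  {"dx":0,"dy":0,"dz":0.45,"ax":0,"ay":0,"az":0},
  {"dx":0,"dy":0,"dz":0,"ax":0,"ay":0,"az":0},
  {"dx":0,"dy":0,"dz":0,"ax":0,"ay":0,"az":0},
])

```text
time_s: 3.35
tcp_pos: [611.5, -271.0, 107.7]
tcp_rot: [-0.0, 0.997, -0.075, -0.0]
force: [0.6, -0.6, -0.6]
finger_gap: 94.4
gripper_force: 0.0
```

```bash
python3 - <<'E'
from h import *
go([611.5,-270.9,106],[0,0,-1],d(171.-180))
E
```

```text
t 3.35 q [ 0.522  0.601 -0.216  1.571  0.146  0.986 -1.459] tcp [ 611.5 -271.   107.7] F [ 0.6 -0.6 -0.6] gap 94.44506947312553
shift [ 0.    -0.002  0.042]
turn [-0.004  0.006  0.093]
```

Emit:
move_arm([
  {"dx":0,"dy":0,"dz":0,"ax":0,"ay":0,"az":0},
  {"dx":0,"dy":0,"dz":0,"ax":0,"ay":0,"az":0},
  {"dx":0,"dy":0,"dz":0,"ax":0,"ay":0,"az":0},
  {"dx":0,"dy":0,"dz":0,"ax":0,"ay":0,"az":0},
  {"dx":0,"dy":0,"dz":0,"ax":0,"ay":0,"az":0},
  {"dx":0,"dy":0,"dz":0,"ax":0,"ay":0,"az":0},
  {"dx":0,"dy":0,"dz":0,"ax":0,"ay":0,"az":0},
  {"dx":0,"dy":0,"dz":0,"ax":0,"ay":0,"az":0},
  {"dx":0,"dy":0,"dz":0,"ax":0,"ay":0,"az":0},
  {"dx":0,"dy":0,"dz":0,"ax":0,"ay":0,"az":0},
], claw=-1, grip_force=20)

```text
time_s: 4.35
tcp_pos: [611.4, -271.0, 107.4]
tcp_rot: [-0.0, 0.997, -0.076, -0.0]
force: [-0.5, 0.2, -0.6]
finger_gap: 17.7
gripper_force: 0.0
```

Emit:
move_arm([
  {"dx":0,"dy":0,"dz":0,"ax":0,"ay":0,"az":0},
  {"dx":0,"dy":0,"dz":0,"ax":0,"ay":0,"az":0},
  {"dx":0,"dy":0,"dz":0,"ax":0,"ay":0,"az":0},
])

```text
time_s: 4.65
tcp_pos: [611.5, -270.9, 107.5]
tcp_rot: [-0.0, 0.997, -0.076, -0.0]
force: [0.1, -0.2, 0.4]
finger_gap: 11.0
gripper_force: 20.0
```

Emit:
move_arm([
  {"dx":0,"dy":0,"dz":0,"ax":0,"ay":0,"az":-0.5},
  {"dx":0,"dy":0,"dz":0,"ax":0,"ay":0,"az":-0.8},
  {"dx":0,"dy":0,"dz":0,"ax":0,"ay":0,"az":-0.9},
  {"dx":0,"dy":0,"dz":0,"ax":0,"ay":0,"az":-0.9},
  {"dx":0,"dy":0,"dz":0,"ax":0,"ay":0,"az":-0.9},
])

```text
time_s: 5.15
tcp_pos: [611.4, -271.1, 107.4]
tcp_rot: [0.0, 0.998, 0.065, -0.0]
force: [0.2, -0.3, -0.1]
finger_gap: 10.8
gripper_force: 20.0
```

Emit:
move_arm([
  {"dx":0,"dy":0,"dz":0,"ax":0,"ay":0,"az":-1},
  {"dx":0,"dy":0,"dz":0,"ax":0,"ay":0,"az":-1},
  {"dx":0,"dy":0,"dz":0,"ax":0,"ay":0,"az":-1},
  {"dx":0,"dy":0,"dz":0,"ax":0,"ay":0,"az":-1},
  {"dx":0,"dy":0,"dz":0,"ax":0,"ay":0,"az":-1},
  {"dx":0,"dy":0,"dz":0,"ax":0,"ay":0,"az":-1},
  {"dx":0,"dy":0,"dz":0,"ax":0,"ay":0,"az":-1},
  {"dx":0,"dy":0,"dz":0,"ax":0,"ay":0,"az":-1},
  {"dx":0,"dy":0,"dz":0,"ax":0,"ay":0,"az":-1},
  {"dx":0,"dy":0,"dz":0,"ax":0,"ay":0,"az":-1},
  {"dx":0,"dy":0,"dz":0,"ax":0,"ay":0,"az":-1},
  {"dx":0,"dy":0,"dz":0,"ax":0,"ay":0,"az":-1},
])

```text
time_s: 6.35
tcp_pos: [611.7, -271.4, 107.4]
tcp_rot: [0.0, 0.885, 0.465, 0.0]
force: [3.0, -1.9, -3.0]
finger_gap: 11.3
gripper_force: 20.0
```

Emit:
move_arm([
  {"dx":0,"dy":0,"dz":0,"ax":0,"ay":0,"az":-1},
  {"dx":0,"dy":0,"dz":0,"ax":0,"ay":0,"az":-1},
  {"dx":0,"dy":0,"dz":0,"ax":0,"ay":0,"az":-1},
  {"dx":0,"dy":0,"dz":0,"ax":0,"ay":0,"az":-1},
  {"dx":0,"dy":0,"dz":0,"ax":0,"ay":0,"az":0},
  {"dx":0,"dy":0,"dz":0,"ax":0,"ay":0,"az":0},
])

```text
time_s: 6.95
tcp_pos: [611.8, -271.5, 107.4]
tcp_rot: [0.0, 0.813, 0.582, 0.0]
force: [4.4, -2.8, -2.9]
finger_gap: 10.7
gripper_force: 20.0
```

```bash
python3 - <<'E'
from h import *
go(None); o=telemetry.get_obs(); x=rot(o['tcp_rot']).apply([1,0,0]); print(np.degrees(np.arctan2(x[1],x[0]))+180-167.6, o['moment'])
E
```

```text
t 6.95 q [ 0.735  0.651 -0.529  1.562  0.365  1.028 -0.224] tcp [ 611.8 -271.5  107.4] F [ 4.4 -2.8 -2.9] gap 10.665136519772359
83.58083404658791 [-0.8211411  -1.28770698  0.04642955]
```

Emit:
move_arm([
  {"dx":0,"dy":0,"dz":0,"ax":0,"ay":0,"az":0},
  {"dx":0,"dy":0,"dz":0,"ax":0,"ay":0,"az":0},
  {"dx":0,"dy":0,"dz":0,"ax":0,"ay":0,"az":0},
  {"dx":0,"dy":0,"dz":-0.3,"ax":0,"ay":0,"az":0},
  {"dx":0,"dy":0,"dz":-0.7,"ax":0,"ay":0,"az":0},
  {"dx":0,"dy":0,"dz":-0.8,"ax":0,"ay":0,"az":0},
  {"dx":0,"dy":0,"dz":-0.8,"ax":0,"ay":0,"az":0},
  {"dx":0,"dy":0,"dz":-0.8,"ax":0,"ay":0,"az":0},
  {"dx":0,"dy":0,"dz":0,"ax":0,"ay":0,"az":0},
], claw=-0.15)

```text
time_s: 7.85
tcp_pos: [613.2, -271.2, 249.1]
tcp_rot: [0.003, 0.812, 0.583, 0.002]
force: [1.1, -0.6, 0.1]
finger_gap: 39.9
gripper_force: 0.0
```

```bash
python3 - <<'E'
from h import *
ex=d(167.6)
O=np.array([564.4,-260.6,0])
m,im,dp=cam("top"); P=cloud(m,dp); hsv=cv2.cvtColor(im,cv2.COLOR_BGR2HSV)
# pre-grasp: theta from vertical
for th in (55,65):
    t=np.radians(th); z=-ex*np.sin(t)+np.array([0,0,-np.cos(t)])
    tcp=O+np.array([0,0,65])+19*z; x=-ex
    print(th,"tcp grasp",tcp,"pre",tcp-110*z)
    go(tcp-110*z,z,[0,0,1] if th>45 else x)
E
```

```text
55 tcp grasp [ 579.60081877 -263.94211676   54.10204771] pre [ 491.5960785  -244.59301972  117.19545571]
t 7.9 q [ 0.759  0.524 -0.574  1.432  0.29   1.266 -0.165] tcp [ 612.3 -271.1  246.4] F [ 0.1 -0.8 -0.7] gap 39.55752400840324
shift [-0.338 -3.085  3.219]
turn [-9.936 11.108 19.2  ]
65 tcp grasp [ 581.21814813 -264.29770968   56.97025303] pre [ 483.8499221  -242.88991678  103.45826182]
t 7.9 q [ 0.759  0.524 -0.574  1.432  0.29   1.266 -0.165] tcp [ 612.3 -271.1  246.4] F [ 0.1 -0.8 -0.7] gap 39.55752400840324
shift [-0.359 -3.283  3.562]
turn [-11.723  13.102  18.499]
```

Emit:
move_arm([
  {"dx":-0.08,"dy":-0.71,"dz":0,"ax":0,"ay":0,"az":0},
  {"dx":-0.08,"dy":-0.71,"dz":0,"ax":0,"ay":0,"az":0},
  {"dx":-0.08,"dy":-0.71,"dz":0,"ax":0,"ay":0,"az":0},
  {"dx":-0.08,"dy":-0.71,"dz":0,"ax":0,"ay":0,"az":0},
  {"dx":-0.08,"dy":-0.71,"dz":0,"ax":0,"ay":0,"az":0},
  {"dx":0,"dy":0,"dz":0,"ax":0,"ay":0,"az":1},
  {"dx":0,"dy":0,"dz":0,"ax":0,"ay":0,"az":1},
  {"dx":0,"dy":0,"dz":0,"ax":0,"ay":0,"az":1},
  {"dx":0,"dy":0,"dz":0,"ax":0,"ay":0,"az":1},
  {"dx":0,"dy":0,"dz":0,"ax":0,"ay":0,"az":1},
  {"dx":0,"dy":0,"dz":0,"ax":0,"ay":0,"az":1},
  {"dx":0,"dy":0,"dz":0,"ax":0,"ay":0,"az":1},
], claw=1)

```text
time_s: 9.1
tcp_pos: [471.4, -240.5, 243.1]
tcp_rot: [-0.0, 0.93, 0.368, -0.0]
force: [0.8, 0.6, -0.3]
finger_gap: 94.2
gripper_force: 0.0
```

Emit:
move_arm([
  {"dx":0,"dy":0,"dz":0,"ax":0,"ay":0,"az":1},
  {"dx":0,"dy":0,"dz":0,"ax":0,"ay":0,"az":1},
  {"dx":0,"dy":0,"dz":0,"ax":0,"ay":0,"az":1},
  {"dx":0,"dy":0,"dz":0,"ax":0,"ay":0,"az":1},
  {"dx":0,"dy":0,"dz":0,"ax":0,"ay":0,"az":1},
  {"dx":0,"dy":0,"dz":0,"ax":0,"ay":0,"az":1},
  {"dx":0,"dy":0,"dz":0,"ax":0,"ay":0,"az":1},
  {"dx":0,"dy":0,"dz":0,"ax":0,"ay":0,"az":1},
  {"dx":0,"dy":0,"dz":0,"ax":0,"ay":0,"az":1},
  {"dx":0,"dy":0,"dz":0,"ax":0,"ay":0,"az":1},
  {"dx":0,"dy":0,"dz":0,"ax":0,"ay":0,"az":1},
  {"dx":0,"dy":0,"dz":0,"ax":0,"ay":0,"az":1},
])

```text
time_s: 10.3
tcp_pos: [471.4, -240.5, 243.0]
tcp_rot: [-0.0, 0.999, -0.042, -0.0]
force: [-0.6, 0.8, -0.0]
finger_gap: 93.9
gripper_force: 0.0
```

Emit:
move_arm([
  {"dx":0,"dy":0,"dz":0,"ax":0,"ay":0,"az":1},
  {"dx":0,"dy":0,"dz":0,"ax":0,"ay":0,"az":0.9},
  {"dx":0,"dy":0,"dz":0,"ax":0,"ay":1,"az":0},
  {"dx":0,"dy":0,"dz":0,"ax":0,"ay":1,"az":0},
  {"dx":0,"dy":0,"dz":0,"ax":0,"ay":1,"az":0},
  {"dx":0,"dy":0,"dz":0,"ax":0,"ay":1,"az":0},
  {"dx":0,"dy":0,"dz":0,"ax":0,"ay":1,"az":0},
  {"dx":0,"dy":0,"dz":0,"ax":0,"ay":1,"az":0},
  {"dx":0,"dy":0,"dz":0,"ax":0,"ay":1,"az":0},
  {"dx":0,"dy":0,"dz":0,"ax":0,"ay":1,"az":0},
  {"dx":0,"dy":0,"dz":0,"ax":0,"ay":1,"az":0},
])

```text
time_s: 11.4
tcp_pos: [471.2, -241.0, 243.3]
tcp_rot: [0.034, 0.945, -0.102, 0.308]
force: [0.8, 0.1, 0.2]
finger_gap: 93.9
gripper_force: 0.0
```

```bash
python3 - <<'E'
from h import *
ex=d(167.6); O=np.array([564.4,-260.6,0])
for th in (55,65):
    t=np.radians(th); z=-ex*np.sin(t)+np.array([0,0,-np.cos(t)])
    tcp=O+np.array([0,0,65])+19*z
    go(tcp-110*z,z,[0,0,1])
E
```

```text
t 11.4 q [ 0.902 -0.069 -0.356  2.267 -0.584  0.393 -0.765] tcp [ 471.2 -241.   243.3] F [0.8 0.1 0.2] gap 93.91464002217408
shift [-1.44  -0.023  2.852]
turn [-1.00e-03  4.72e+00  1.80e-02]
t 11.4 q [ 0.902 -0.069 -0.356  2.267 -0.584  0.393 -0.765] tcp [ 471.2 -241.   243.3] F [0.8 0.1 0.2] gap 93.91464002217408
shift [-1.802 -0.024  3.013]
turn [-3.00e-03  7.22e+00  1.80e-02]
```

Emit:
move_arm([
  {"dx":0.11,"dy":0,"dz":0.52,"ax":0,"ay":0,"az":0},
  {"dx":0.11,"dy":0,"dz":0.52,"ax":0,"ay":0,"az":0},
  {"dx":0.11,"dy":0,"dz":0.52,"ax":0,"ay":0,"az":0},
  {"dx":0.11,"dy":0,"dz":0.52,"ax":0,"ay":0,"az":0},
  {"dx":0.11,"dy":0,"dz":0.52,"ax":0,"ay":0,"az":0},
  {"dx":0.11,"dy":0,"dz":0.52,"ax":0,"ay":0,"az":0},
  {"dx":0.11,"dy":0,"dz":0.5,"ax":0,"ay":0,"az":0},
  {"dx":0,"dy":0,"dz":0,"ax":0,"ay":1,"az":0},
  {"dx":0,"dy":0,"dz":0,"ax":0,"ay":1,"az":0},
  {"dx":0,"dy":0,"dz":0,"ax":0,"ay":1,"az":0},
  {"dx":0,"dy":0,"dz":0,"ax":0,"ay":1,"az":0},
  {"dx":0,"dy":0,"dz":0,"ax":0,"ay":1,"az":0},
])

```text
time_s: 12.6
tcp_pos: [569.8, -278.3, 205.1]
tcp_rot: [0.016, 0.924, -0.093, 0.372]
force: [0.7, -0.2, -0.1]
finger_gap: 94.1
gripper_force: 0.0
```

```bash
python3 - <<'E'
from h import *
ex=d(167.6); O=np.array([564.4,-260.6,0])
m,im,dp=cam("wrist"); cv2.imwrite("pics/w2.png",im); P=cloud(m,dp)
for th in (57,65):
    t=np.radians(th); z=-ex*np.sin(t)+np.array([0,0,-np.cos(t)])
    tcp=O+np.array([0,0,65])+19*z
    go(tcp,z,[0,0,1])
L=(P-O); sx=L@ex; sy=L@d(257.6)
k=(dp>0)&(abs(sx)<12)&(abs(sy)<26)&(P[...,2]>45)&(P[...,2]<110)
print("slide",k.sum(),[np.percentile(a[k],[2,50,98]).round(1) for a in (sx,sy,P[...,2])])
E
```

```text
t 12.65 q [ 1.022  0.214 -0.513  2.17  -1.191  0.189 -0.099] tcp [ 568.9 -280.8  206. ] F [-0.1 -0.3  0.9] gap 94.08108343259123
shift [-2.486 -0.313  2.878]
turn [-0.665  3.324 -0.19 ]
t 12.65 q [ 1.022  0.214 -0.513  2.17  -1.191  0.189 -0.099] tcp [ 568.9 -280.8  206. ] F [-0.1 -0.3  0.9] gap 94.08108343259123
shift [-2.423 -0.314  2.859]
turn [-0.652  5.324 -0.236]
slide 529 [array([-2.2,  3.2,  3.8]), array([-18.5,   0.6,  19.6]), array([48. , 89.6, 95.6])]
```

View pics/w2.png

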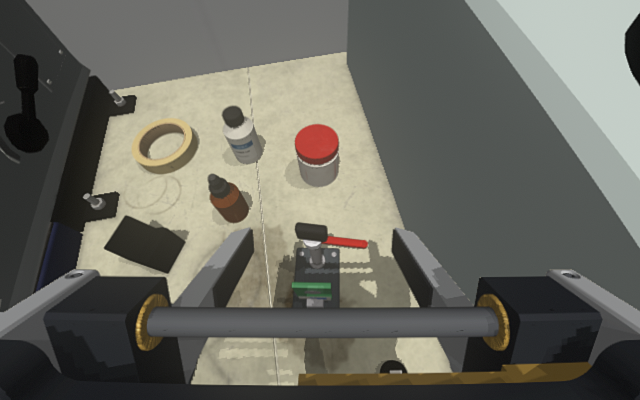

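The keeper is aside (red arm at (345,242)) and the slide is still upright at (312,292). However, q5 and q6 hit their limits. I'll fit a kinematic model from the logged poses so I can plan a reachable tilt.

```bash
cat > kin.py <<'E'
import numpy as np,itertools
from scipy.optimize import least_squares
from scipy.spatial.transform import Rotation as R
from h import telemetry
D=[([1.2715,.4179,-.0103,1.6141,.0047,1.1107,-.053],[159.2,-604,204.9],[0,.9917,.1285,0]),
([.906,.061,-.218,2.074,.016,1.008,-.633],[306,-295.4,205.3],[0,.992,.129,0]),
([.604,.386,-.227,1.668,.095,1.099,-1.372],[533.8,-277.5,205.1],[0,.997,-.073,0]),
([.522,.601,-.216,1.571,.146,.986,-1.459],[611.5,-271,107.7],[0,.997,-.075,0]),
([.735,.651,-.529,1.562,.365,1.028,-.224],[611.8,-271.5,107.4],[0,.813,.582,0]),
([.759,.524,-.574,1.432,.29,1.266,-.165],[612.3,-271.1,246.4],[.003,.812,.583,.002]),
([.902,-.069,-.356,2.267,-.584,.393,-.765],[471.2,-241,243.3],[.034,.945,-.102,.308])]
def rv(a,t): v=np.zeros(3); v[a]=t; return R.from_rotvec(v)
def fk(p,s,q):
    # p: base yaw, tool yaw, a,b,c,f, offsets x2,x4,x6
    a,b,c,f,o2,o4,o6=p[2:]
    seq=[(rv(2,s[0]*q[0]+p[0]),[0,0,a]),(rv(1,q[1]),[o2,0,b]),(rv(2,s[1]*q[2]),[0,0,0]),(rv(1,q[3]),[o4,0,c]),(rv(2,s[2]*q[4]),[0,0,0]),(rv(1,q[5]),[o6,0,f]),(rv(2,s[3]*q[6]+p[1]),[0,0,0])]
    r=R.identity(); x=np.zeros(3)
    for g,t in seq: r=r*g; x=x+r.apply(t)
    return r,x
def fit():
    o=telemetry.get_obs(); DD=D+[(o['q'],o['tcp_pos'],o['tcp_rot'])]
    best=None
    for s in itertools.product([1,-1],repeat=4):
      for p1 in (0,np.pi/2,np.pi,-np.pi/2):
        def res(p):
            e=[]
            for q,x,w in DD:
                r,y=fk(p,s,q); e+=list(y-x)+list(500*(r.inv()*R.from_quat([w[1],w[2],w[3],w[0]])).as_rotvec())
            return np.array(e)
        z=least_squares(res,[0,p1,300,400,400,250,0,0,0],max_nfev=40)
        if best is None or z.cost<best[0]: best=(z.cost,s,z.x,z.fun)
    return best
if __name__=="__main__":
    b=fit(); print(b[0],b[1],b[2].round(3)); print(abs(b[3]).max()); np.savez("kin.npz",s=b[1],p=b[2])
E
python3 kin.py
```

```text
292.9597707710292 (-1, -1, -1, -1) [-4.10000e-02  1.53100e+00  2.89829e+02  4.99565e+02  4.68160e+02
  3.18401e+02  1.54130e+01  1.22360e+01  6.52100e+00]
14.155718787423641
```

```bash
cat > plan.py <<'E'
from kin import *; import kin
from h import d
k=np.load("kin.npz"); s=k['s']
def fk2(p,q):
    seq=[(rv(2,-q[0]+p[0]),[0,p[9],p[2]]),(rv(1,q[1]+p[12]),[p[6],p[10],p[3]]),(rv(2,-q[2]),[0,0,0]),(rv(1,q[3]+p[13]),[p[7],p[11],p[4]]),(rv(2,-q[4]+p[14]),[0,0,0]),(rv(1,q[5]),[p[8],0,p[5]]),(rv(2,-q[6]+p[1]),[0,0,0])]
    r=R.identity(); x=np.zeros(3)
    for g,t in seq: r=r*g; x=x+r.apply(t)
    return r,x
o=telemetry.get_obs(); DD=D+[(o['q'],o['tcp_pos'],o['tcp_rot'])]
def res(p):
    e=[]
    for q,x,w in DD:
        r,y=fk2(p,q); e+=list(y-x)+list(500*(r.inv()*R.from_quat([w[1],w[2],w[3],w[0]])).as_rotvec())
    return np.array(e+list(.02*p[6:12])+list(20*p[12:]))
z=least_squares(res,np.r_[k['p'],np.zeros(6)]); P=z.x; print("fit",abs(z.fun).max(),P.round(3)); np.save("P.npy",P)
lo=np.array([-2.81,-.39,-1.27,.06,-1.19,.19,-2.82])+.04; hi=np.array([2.81,2.02,1.25,2.57,4.33,2,2.82])-.04
def ik(tcp,zd,xd,seeds):
    zd=zd/np.linalg.norm(zd); x=xd-zd*(xd@zd); x/=np.linalg.norm(x); G=R.from_matrix(np.stack([x,np.cross(zd,x),zd],1))
    best=None
    for q0 in seeds:
        f=lambda q:(lambda r,y: np.r_[y-tcp,300*(r.inv()*G).as_rotvec(),1*(q-q0)*.3])(*fk2(P,q))
        w=least_squares(f,np.clip(q0,lo+.01,hi-.01),bounds=(lo,hi)); e=np.linalg.norm(w.fun[:6])
        if best is None or e<best[0]-.5: best=(e,w.x)
    return best
if __name__=="__main__":
    O=np.array([564.4,-260.6,0]); ex=d(167.6); rng=np.random.default_rng(0)
    S=[np.array(o['q'])]+[np.array(DD[3][0])]+[lo+(hi-lo)*rng.random(7) for _ in range(12)]
    for th in (30,40,50,55,60,70):
        t=np.radians(th); zd=-ex*np.sin(t)+np.array([0,0,-np.cos(t)])
        for up in (0,90):
            b=ik(O+[0,0,65+up]+19*zd,zd,np.array([0,0,1.]),S); print(th,up,round(b[0],1),b[1].round(2))
E
timeout 300 python3 plan.py
```

```text
fit 2.042419652398025 [-0.00000e+00  1.57000e+00  2.88997e+02  5.01743e+02  4.69982e+02
  3.33821e+02 -4.61000e-01  9.80000e-02 -1.02000e-01 -7.43300e+00
 -7.43200e+00 -1.59990e+01 -0.00000e+00 -1.00000e-03  0.00000e+00]
30 0 0.0 [ 1.04  0.57 -0.72  2.11  1.35  0.23 -2.58]
30 90 0.0 [ 0.33  0.3   0.13  2.09 -0.56  0.28 -0.84]
40 0 0.0 [ 1.09  0.6  -0.73  2.22  2.56  0.27  2.56]
40 90 0.0 [ 1.43  0.57 -1.17  2.18  1.63  0.32 -2.78]
50 0 0.0 [-0.03  0.64  0.6   2.34  3.74  0.79  1.  ]
50 90 0.0 [-0.13  0.4   0.71  2.33  3.97  0.57  0.83]
55 0 0.0 [-0.11  0.75  0.7   2.37  3.66  0.99  0.99]
55 90 0.0 [-0.15  0.46  0.74  2.37  3.83  0.73  0.94]
60 0 0.0 [-0.15  0.86  0.75  2.39  3.58  1.18  0.98]
60 90 0.0 [-0.18  0.54  0.8   2.41  3.74  0.91  0.99]
70 0 0.0 [-0.2   1.1   0.79  2.41  3.37  1.51  0.91]
70 90 0.0 [-0.22  0.77  0.86  2.45  3.56  1.29  0.98]
```

```bash
cat > p2.py <<'E'
from plan import *
O=np.array([564.4,-260.6,0]); ex=d(167.6)
for th in (15,20,25,30,35):
    t=np.radians(th); zd=-ex*np.sin(t)+np.array([0,0,-np.cos(t)])
    for up in (0,90):
        for nm,q0 in (("cur",np.array(o['q'])),("mid",np.array([.33,.3,.13,2.09,-.56,.28,-.84]))):
            b=ik(O+[0,0,70+up]+19*zd,zd,np.array([0,0,1.]),[q0]); print(th,up,nm,round(b[0],1),b[1].round(2))
print("final")
for R_ in (60,75):
  for th in (20,30):
    a=np.radians(R_-th); zd=ex*np.sin(a)+np.array([0,0,-np.cos(a)])
    for x,y,h in ((500,-230,300),(600,-230,300)):
        b=ik(np.array([x,y,h]),zd,-ex,[np.array(D[3][0])]); print(R_,th,x,round(b[0],1),b[1].round(2))
E
timeout 300 python3 p2.py
```

```text
fit 2.042419652398025 [-0.00000e+00  1.57000e+00  2.88997e+02  5.01743e+02  4.69982e+02
  3.33821e+02 -4.61000e-01  9.80000e-02 -1.02000e-01 -7.43300e+00
 -7.43200e+00 -1.59990e+01 -0.00000e+00 -1.00000e-03  0.00000e+00]
15 0 cur 0.0 [ 0.16  0.51  0.31  1.95 -0.44  0.48 -1.  ]
15 0 mid 0.0 [ 0.18  0.51  0.28  1.95 -0.42  0.48 -1.03]
15 90 cur 0.0 [ 0.3   0.36  0.13  1.9  -0.16  0.64 -1.25]
15 90 mid 0.0 [ 0.15  0.37  0.31  1.9  -0.28  0.65 -1.16]
20 0 cur 0.0 [ 0.19  0.48  0.28  2.02 -0.58  0.36 -0.86]
20 0 mid 0.0 [ 0.24  0.48  0.21  2.02 -0.5   0.35 -0.93]
20 90 cur 0.0 [ 0.3   0.33  0.14  1.96 -0.24  0.52 -1.18]
20 90 mid 0.0 [ 0.18  0.34  0.29  1.97 -0.33  0.53 -1.09]
25 0 cur 0.0 [ 0.27  0.46  0.18  2.08 -0.76  0.24 -0.66]
25 0 mid 0.0 [ 0.32  0.46  0.13  2.08 -0.68  0.23 -0.73]
25 90 cur 0.0 [ 0.3   0.31  0.15  2.03 -0.35  0.41 -1.06]
25 90 mid 0.0 [ 0.22  0.31  0.24  2.03 -0.42  0.41 -1.  ]
30 0 cur 9.8 [ 0.25  0.46  0.23  2.11 -1.15  0.23 -0.27]
30 0 mid 9.8 [ 0.25  0.46  0.23  2.11 -1.15  0.23 -0.27]
30 90 cur 0.0 [ 0.33  0.29  0.13  2.09 -0.53  0.29 -0.87]
30 90 mid 0.0 [ 0.32  0.29  0.14  2.09 -0.55  0.29 -0.86]
35 0 cur 31.9 [ 0.35  0.44  0.14  2.1  -1.15  0.23 -0.23]
35 0 mid 31.9 [ 0.35  0.44  0.14  2.1  -1.15  0.23 -0.23]
35 90 cur 0.0 [ 0.23  0.28  0.25  2.15 -1.07  0.23 -0.34]
35 90 mid 0.0 [ 0.23  0.28  0.25  2.15 -1.07  0.23 -0.34]
final
60 20 500 4.1 [ 0.11  0.68  0.39  1.21 -0.06  1.96 -1.29]
60 20 600 40.0 [ 0.15  0.78  0.28  1.   -0.07  1.96 -1.38]
60 30 500 0.0 [ 0.45  0.56 -0.18  1.29  0.13  1.83 -1.52]
60 30 600 0.0 [ 0.38  0.76 -0.17  0.96  0.13  1.96 -1.55]
75 20 500 65.1 [-0.    0.75  0.54  1.27 -0.06  1.96 -1.2 ]
75 20 600 103.8 [ 0.07  0.81  0.39  1.07 -0.07  1.96 -1.31]
75 30 500 24.7 [ 0.08  0.7   0.43  1.23 -0.06  1.96 -1.27]
75 30 600 61.4 [ 0.13  0.79  0.31  1.02 -0.07  1.96 -1.36]
```

θ≈22° at pick is reachable, and so is a final 60–65° rotation at a nearer position. I'll pitch back first.

```bash
cat > pre.py <<'E'
import sys
from h import *
ex=d(167.6); O=np.array([564.4,-260.6,0])+.5*ex+.5*d(257.6)
t=np.radians(22); z=-ex*np.sin(t)+np.array([0,0,-np.cos(t)])
go(O+[0,0,70+float(sys.argv[1])]+19*z,z,[0,0,1])
E
python3 pre.py 110
```

```text
t 12.65 q [ 1.022  0.214 -0.513  2.17  -1.191  0.189 -0.099] tcp [ 568.9 -280.8  206. ] F [-0.1 -0.3  0.9] gap 94.08108343259123
shift [-0.794 -0.414  0.772]
turn [-0.694 -5.424  0.019]
```

Emit:
move_arm([
  {"dx":0,"dy":-0.1,"dz":0,"ax":-0.11,"ay":-0.9,"az":0},
  {"dx":0,"dy":-0.1,"dz":0,"ax":-0.11,"ay":-0.9,"az":0},
  {"dx":0,"dy":-0.1,"dz":0,"ax":-0.12,"ay":-0.9,"az":0},
  {"dx":0,"dy":-0.1,"dz":0,"ax":-0.12,"ay":-0.9,"az":0},
  {"dx":0,"dy":0,"dz":0,"ax":-0.12,"ay":-0.9,"az":0},
  {"dx":0,"dy":0,"dz":0,"ax":-0.12,"ay":-0.9,"az":0},
  {"dx":0,"dy":0,"dz":0,"ax":0,"ay":0,"az":0},
])

```text
time_s: 13.35
tcp_pos: [575.8, -262.7, 205.2]
tcp_rot: [0.016, 0.97, -0.098, 0.22]
force: [0.1, 0.9, 0.3]
finger_gap: 94.0
gripper_force: 0.0
```

```bash
python3 pre.py 110;python3 pre.py 0
```

```text
t 13.35 q [ 0.393  0.223  0.051  1.966 -0.245  0.536 -1.148] tcp [ 575.8 -262.7  205.2] F [0.1 0.9 0.3] gap 94.02254630748021
shift [-0.571  0.032  0.913]
turn [-0.244 -0.857  0.155]
t 13.35 q [ 0.393  0.223  0.051  1.966 -0.245  0.536 -1.148] tcp [ 575.8 -262.7  205.2] F [0.1 0.9 0.3] gap 94.02254630748021
shift [-1.752  0.063  3.396]
turn [-0.244 -0.857  0.155]
```

Emit:
move_arm([
  {"dx":-0.28,"dy":0.02,"dz":0.45,"ax":0,"ay":0,"az":0},
  {"dx":-0.28,"dy":0.02,"dz":0.45,"ax":0,"ay":0,"az":0},
  {"dx":0,"dy":0,"dz":0,"ax":-0.24,"ay":-0.86,"az":0.15},
  {"dx":0,"dy":0,"dz":0,"ax":0,"ay":0,"az":0},
  {"dx":0,"dy":0,"dz":0,"ax":0,"ay":0,"az":0},
])

```text
time_s: 13.85
tcp_pos: [569.6, -263.5, 162.6]
tcp_rot: [0.02, 0.976, -0.106, 0.191]
force: [-0.3, -0.4, 0.2]
finger_gap: 94.1
gripper_force: 0.0
```

```bash
python3 pre.py 0
```

```text
t 13.85 q [ 0.359  0.287  0.079  1.975 -0.213  0.512 -1.191] tcp [ 569.6 -263.5  162.6] F [-0.3 -0.4  0.2] gap 94.1305406183422
shift [-1.017 -0.026  2.56 ]
turn [-0.017 -0.035 -0.016]
```

Emit:
move_arm([
  {"dx":-0.13,"dy":0,"dz":0.32,"ax":0,"ay":0,"az":0},
  {"dx":-0.13,"dy":0,"dz":0.32,"ax":0,"ay":0,"az":0},
  {"dx":-0.13,"dy":0,"dz":0.32,"ax":0,"ay":0,"az":0},
  {"dx":-0.13,"dy":0,"dz":0.32,"ax":0,"ay":0,"az":0},
  {"dx":-0.13,"dy":0,"dz":0.32,"ax":0,"ay":0,"az":0},
  {"dx":-0.13,"dy":0,"dz":0.32,"ax":0,"ay":0,"az":0},
  {"dx":-0.12,"dy":-0.02,"dz":0.32,"ax":0,"ay":0,"az":0},
  {"dx":-0.12,"dy":0,"dz":0.32,"ax":0,"ay":0,"az":0},
  {"dx":0,"dy":0,"dz":0,"ax":0,"ay":0,"az":0},
  {"dx":0,"dy":0,"dz":0,"ax":0,"ay":0,"az":0},
])

```text
time_s: 14.85
tcp_pos: [570.2, -263.2, 52.2]
tcp_rot: [0.02, 0.976, -0.107, 0.19]
force: [-0.1, -0.7, 0.4]
finger_gap: 93.7
gripper_force: 0.0
```

```bash
python3 pre.py 0; python3 - <<'E'
from h import *
m,im,dp=cam("scene"); c=cv2.resize(im[90:250,260:420],(600,600),interpolation=cv2.INTER_CUBIC); cv2.imwrite("pics/s2.png",c)
E
```

```text
t 14.85 q [ 4.250e-01  4.640e-01 -1.000e-03  2.036e+00 -2.880e-01  2.770e-01
 -1.102e+00] tcp [ 570.2 -263.2   52.2] F [-0.1 -0.7  0.4] gap 93.65504070217357
shift [ 0.011 -0.019 -0.001]
turn [-0.005  0.002 -0.03 ]
```

View pics/s2.png

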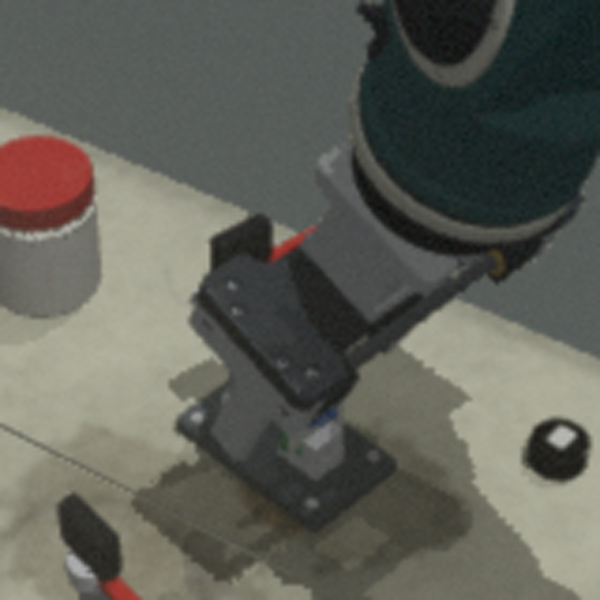

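The fingers straddle the slide (around crop (310,420)) as planned. Now closing.

Emit:
move_arm([
  {"dx":0,"dy":0,"dz":0,"ax":0,"ay":0,"az":0},
  {"dx":0,"dy":0,"dz":0,"ax":0,"ay":0,"az":0},
  {"dx":0,"dy":0,"dz":0,"ax":0,"ay":0,"az":0},
  {"dx":0,"dy":0,"dz":0,"ax":0,"ay":0,"az":0},
  {"dx":0,"dy":0,"dz":0,"ax":0,"ay":0,"az":0},
  {"dx":0,"dy":0,"dz":0,"ax":0,"ay":0,"az":0},
  {"dx":0,"dy":0,"dz":0,"ax":0,"ay":0,"az":0},
  {"dx":0,"dy":0,"dz":0,"ax":0,"ay":0,"az":0},
  {"dx":0,"dy":0,"dz":0,"ax":0,"ay":0,"az":0},
], claw=-1, grip_force=30)

```text
time_s: 15.8
tcp_pos: [570.2, -263.1, 52.4]
tcp_rot: [0.02, 0.976, -0.107, 0.19]
force: [-0.5, 0.0, -0.3]
finger_gap: 39.5
gripper_force: 30.0
```

```bash
python3 pre.py 0
```

```text
t 15.8 q [ 4.250e-01  4.630e-01 -1.000e-03  2.036e+00 -2.880e-01  2.770e-01
 -1.102e+00] tcp [ 570.2 -263.1   52.4] F [-0.5  0.  -0.3] gap 39.49817796818746
shift [ 0.009 -0.019  0.005]
turn [-0.004 -0.003 -0.028]
```

Emit:
move_arm([
  {"dx":0.05,"dy":0,"dz":-0.12,"ax":0,"ay":0,"az":0},
  {"dx":0.09,"dy":0,"dz":-0.23,"ax":0,"ay":0,"az":0},
  {"dx":0.09,"dy":0,"dz":-0.23,"ax":0,"ay":0,"az":0},
  {"dx":0.12,"dy":0,"dz":-0.3,"ax":0,"ay":0,"az":0},
  {"dx":0.16,"dy":0,"dz":-0.4,"ax":0,"ay":0,"az":0},
  {"dx":0.16,"dy":0,"dz":-0.4,"ax":0,"ay":0,"az":0},
  {"dx":0.16,"dy":0,"dz":-0.4,"ax":0,"ay":0,"az":0},
  {"dx":0.16,"dy":0,"dz":-0.4,"ax":0,"ay":0,"az":0},
  {"dx":0.16,"dy":0,"dz":-0.4,"ax":0,"ay":0,"az":0},
  {"dx":0.16,"dy":0,"dz":-0.4,"ax":0,"ay":0,"az":0},
  {"dx":0.16,"dy":0,"dz":-0.4,"ax":0,"ay":0,"az":0},
  {"dx":0.16,"dy":0,"dz":-0.4,"ax":0,"ay":0,"az":0},
])

```text
time_s: 17.0
tcp_pos: [569.3, -263.1, 230.1]
tcp_rot: [0.02, 0.976, -0.107, 0.19]
force: [-0.8, -0.1, -0.8]
finger_gap: 39.6
gripper_force: 30.0
```

```bash
cat > fin.py <<'E'
from h import *
ex=d(167.6)
for Rr in (62,):
    a=np.radians(Rr-22); z=ex*np.sin(a)+np.array([0,0,-np.cos(a)])
    for t in ([430,-210,290],[400,-200,290]): go(t,z,-ex)
E
python3 fin.py; sed -i '/^print("final")/,$d' p2.py; cat > p3.py <<'E'
from plan import *
ex=d(167.6)
for Rr in (62,70):
  a=np.radians(Rr-22); zd=ex*np.sin(a)+np.array([0,0,-np.cos(a)])
  for x in ([430,-210,290],[380,-200,290],[380,-200,240],[450,-200,260]):
    b=ik(np.array(x),zd,-ex,[np.array(D[3][0])]); print(Rr,x,round(b[0],1),b[1].round(2))
E
python3 p3.py
```

```text
t 17.0 q [ 0.328  0.203  0.111  1.91  -0.168  0.66  -1.243] tcp [ 569.3 -263.1  230.1] F [-0.8 -0.1 -0.8] gap 39.602859044425436
shift [-2.854 -0.543 -2.773]
turn [ -0.017 -15.514  -0.026]
t 17.0 q [ 0.328  0.203  0.111  1.91  -0.168  0.66  -1.243] tcp [ 569.3 -263.1  230.1] F [-0.8 -0.1 -0.8] gap 39.602859044425436
shift [-3.583 -0.625 -3.068]
turn [ -0.017 -15.514  -0.026]
fit 2.0497311457978356 [-1.00000e-03  1.56900e+00  2.88823e+02  5.01862e+02  4.69518e+02
  3.33987e+02 -1.36000e-01  1.43000e-01 -4.56000e-01 -7.21500e+00
 -7.21500e+00 -1.58660e+01 -1.00000e-03  0.00000e+00  0.00000e+00]
62 [430, -210, 290] 0.0 [ 0.45  0.54 -0.18  1.42  0.13  1.89 -1.52]
62 [380, -200, 290] 0.0 [ 0.48  0.44 -0.19  1.56  0.13  1.84 -1.51]
62 [380, -200, 240] 0.0 [ 0.48  0.49 -0.18  1.61  0.13  1.75 -1.52]
62 [450, -200, 260] 0.0 [ 0.43  0.59 -0.18  1.41  0.12  1.85 -1.55]
70 [430, -210, 290] 6.3 [ 0.    0.65  0.52  1.39 -0.06  1.96 -1.23]
70 [380, -200, 290] 0.0 [ 0.46  0.53 -0.17  1.5   0.14  1.95 -1.52]
70 [380, -200, 240] 0.0 [ 0.45  0.58 -0.16  1.55  0.14  1.86 -1.53]
70 [450, -200, 260] 0.0 [ 0.19  0.68  0.19  1.34  0.01  1.96 -1.4 ]
```

Emit:
move_arm([
  {"dx":-0.15,"dy":-0.03,"dz":-0.12,"ax":0,"ay":0,"az":0},
  {"dx":-0.32,"dy":-0.06,"dz":-0.25,"ax":0,"ay":0,"az":0},
  {"dx":-0.36,"dy":-0.06,"dz":-0.27,"ax":0,"ay":0,"az":0},
  {"dx":-0.36,"dy":-0.06,"dz":-0.27,"ax":0,"ay":0,"az":0},
  {"dx":-0.36,"dy":-0.06,"dz":-0.27,"ax":0,"ay":0,"az":0},
  {"dx":-0.36,"dy":-0.06,"dz":-0.27,"ax":0,"ay":0,"az":0},
  {"dx":-0.36,"dy":-0.06,"dz":-0.27,"ax":0,"ay":0,"az":0},
  {"dx":-0.36,"dy":-0.06,"dz":-0.27,"ax":0,"ay":0,"az":0},
  {"dx":-0.36,"dy":-0.06,"dz":-0.27,"ax":0,"ay":0,"az":0},
  {"dx":-0.32,"dy":-0.06,"dz":-0.25,"ax":0,"ay":0,"az":0},
  {"dx":-0.15,"dy":-0.03,"dz":-0.12,"ax":0,"ay":0,"az":0},
])

```text
time_s: 18.1
tcp_pos: [409.5, -202.9, 273.9]
tcp_rot: [0.02, 0.976, -0.107, 0.19]
force: [0.7, 0.5, 0.7]
finger_gap: 39.5
gripper_force: 30.0
```

Emit:
move_arm([
  {"dx":0,"dy":0,"dz":0,"ax":0,"ay":-0.4,"az":0},
  {"dx":0,"dy":0,"dz":0,"ax":0,"ay":-0.8,"az":0},
  {"dx":0,"dy":0,"dz":0,"ax":0,"ay":-0.8,"az":0},
  {"dx":0,"dy":0,"dz":0,"ax":0,"ay":-0.8,"az":0},
  {"dx":0,"dy":0,"dz":0,"ax":0,"ay":-0.8,"az":0},
  {"dx":0,"dy":0,"dz":0,"ax":0,"ay":-0.8,"az":0},
  {"dx":0,"dy":0,"dz":0,"ax":0,"ay":-0.8,"az":0},
  {"dx":0,"dy":0,"dz":0,"ax":0,"ay":-0.8,"az":0},
  {"dx":0,"dy":0,"dz":0,"ax":0,"ay":-0.8,"az":0},
  {"dx":0,"dy":0,"dz":0,"ax":0,"ay":-0.8,"az":0},
  {"dx":0,"dy":0,"dz":0,"ax":0,"ay":-0.8,"az":0},
])

```text
time_s: 19.2
tcp_pos: [410.8, -203.4, 273.6]
tcp_rot: [-0.012, 0.989, -0.108, -0.102]
force: [-0.7, 0.7, -0.1]
finger_gap: 39.6
gripper_force: 30.0
```

Emit:
move_arm([
  {"dx":0,"dy":0,"dz":0,"ax":0,"ay":-0.8,"az":0},
  {"dx":0,"dy":0,"dz":0,"ax":0,"ay":-0.8,"az":0},
  {"dx":0,"dy":0,"dz":0,"ax":0,"ay":-0.8,"az":0},
  {"dx":0,"dy":0,"dz":0,"ax":0,"ay":-0.8,"az":0},
  {"dx":0,"dy":0,"dz":0,"ax":0,"ay":-0.8,"az":0},
  {"dx":0,"dy":0,"dz":0,"ax":0,"ay":-0.8,"az":0},
  {"dx":0,"dy":0,"dz":0,"ax":0,"ay":-0.8,"az":0},
  {"dx":0,"dy":0,"dz":0,"ax":0,"ay":-0.8,"az":0},
  {"dx":0,"dy":0,"dz":0,"ax":0,"ay":-0.8,"az":0},
  {"dx":0,"dy":0,"dz":0,"ax":0,"ay":-0.4,"az":0},
  {"dx":0,"dy":0,"dz":0,"ax":0,"ay":0,"az":0},
])

```text
time_s: 20.3
tcp_pos: [410.9, -203.3, 272.9]
tcp_rot: [-0.04, 0.928, -0.101, -0.357]
force: [-0.2, 0.4, -0.2]
finger_gap: 39.8
gripper_force: 30.0
```

```bash
python3 fin.py; python3 - <<'E'
from h import *
o=telemetry.get_obs(); T=rot(o['tcp_rot']); z=T.apply([0,0,1]); gp=o['tcp_pos']-19*z
print("tool z",z.round(3),"grasp",gp.round(1))
m,im,dp=cam("scene"); P=cloud(m,dp)
# project grasp point, crop
c=rot(m['attitude']).inv().apply(gp-np.array(m['xyz'])); u=m['fx']*c[0]/c[2]+m['cx']; v=m['fy']*c[1]/c[2]+m['cy']; print(u,v)
u,v=int(u),int(v); cv2.imwrite("pics/s3.png",cv2.resize(im[max(0,v-70):v+70,max(0,u-90):u+90],None,fx=4,fy=4,interpolation=cv2.INTER_CUBIC))
hsv=cv2.cvtColor(im,cv2.COLOR_BGR2HSV)
k=(np.linalg.norm(P-gp,axis=-1)<80)&(hsv[...,0]>45)&(hsv[...,0]<85)&(hsv[...,1]>60)&(dp>0)
q=P[k]; print(k.sum())
if k.sum()>10:
    c=np.median(q,0); w=np.linalg.svd(q-c,full_matrices=False)[2]; print(c,w[2], (q-c).std(0))
E
```

```text
t 20.3 q [ 0.28   0.529  0.08   1.489  0.059  1.853 -1.429] tcp [ 410.9 -203.3  272.9] F [-0.2  0.4 -0.2] gap 39.812597332847886
shift [ 0.086  0.06  -0.655]
turn [-0.026  0.523 -0.004]
t 20.3 q [ 0.28   0.529  0.08   1.489  0.059  1.853 -1.429] tcp [ 410.9 -203.3  272.9] F [-0.2  0.4 -0.2] gap 39.812597332847886
shift [-0.498 -0.022 -0.128]
turn [-0.026  0.523 -0.004]
tool z [-0.654  0.146 -0.742] grasp [ 423.3 -206.1  287. ]
417.5484643246475 138.1894074901863
731
[ 415.2840834  -207.77390782  284.33714038] [ 0.48046717 -0.07763818 -0.87356947] [14.00251146 13.58430781  8.43308914]
```

View pics/s3.png

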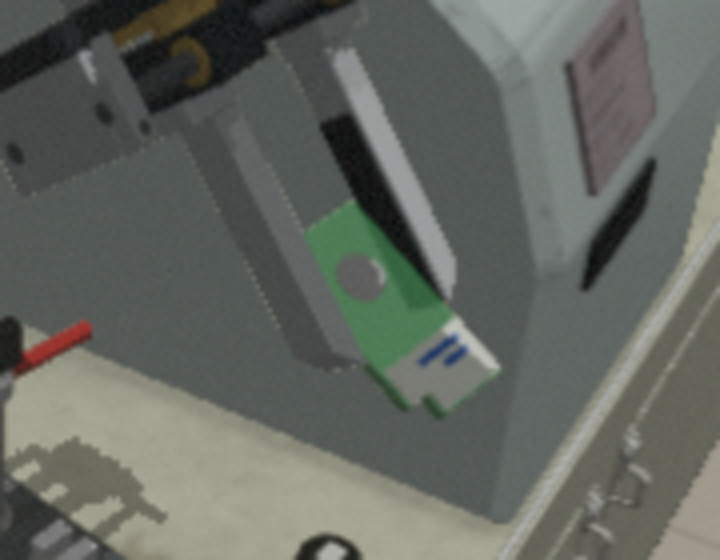

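The picture shows slide_a held by its edges on the clear part, with the label and blue marks facing up at crop (440,350). Measured tilt is about 29°, so I'll level it a little more, settle, and sign off.

Emit:
move_arm([
  {"dx":0,"dy":0,"dz":0,"ax":0,"ay":-0.5,"az":0},
  {"dx":0,"dy":0,"dz":0,"ax":0,"ay":-0.5,"az":0},
  {"dx":0,"dy":0,"dz":0,"ax":0,"ay":0,"az":0},
  {"dx":0,"dy":0,"dz":0,"ax":0,"ay":0,"az":0},
  {"dx":0,"dy":0,"dz":0,"ax":0,"ay":0,"az":0},
  {"dx":0,"dy":0,"dz":0,"ax":0,"ay":0,"az":0},
  {"dx":0,"dy":0,"dz":0,"ax":0,"ay":0,"az":0},
])

```text
time_s: 21.05
tcp_pos: [410.9, -203.5, 274.0]
tcp_rot: [-0.043, 0.915, -0.1, -0.388]
force: [-0.2, 0.1, -0.9]
finger_gap: 39.5
gripper_force: 30.0
```

```bash
python3 -c "
from h import *
go(None); print(ticket.sign_off())"
```

```text
t 21.05 q [ 0.277  0.571  0.083  1.456  0.064  1.911 -1.427] tcp [ 410.9 -203.5  274. ] F [-0.2  0.1 -0.9] gap 39.51921880362373
the job is handed in; nothing more can be done
None
```

I handed the job in at 21 s with slide_a held by its clear edges, label face up at about 25° tilt and roughly 26 cm above the cabinet top; keeper_a is turned to about 1.46 rad and I never touched slide_b, its keeper or the bystanders (sign-off returned no verdict).

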